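Put the tools back on their shadow boards

ROBOT

A 6-joint arm with a two-finger parallel gripper is mounted at the origin on a cart in front of the work surface, level with it; the furniture and walls round the work are solid. World frame = base frame: x ahead of the robot, y to its left, z up, the work surface at z = 0. Lengths are in m, angles in rad, forces in N, time in s.
With the tool pointing down it reaches from about 0.325 to 0.875 m from the base axis. Payload 4.4 kg.
Tool frame: the origin (TCP) lies midway between the tips of the shut fingers; the grasp point (between the pads) lies 19 mm behind it (env.grip_depth is the distance from the TCP to the grasp point, in m); z points along the fingers, y is the line along which they close (so a half turn about z gives the same grasp; the last joint's range is limited). The gripper opens to 85 mm and grips with 20 to 120 N. Pads are 22 mm wide; open, the fingers measure 114 mm over their backs; the gripper's body (76 mm by 85 mm) begins 54 mm behind the grasp point. The pads swing forward as they close: fully open they stand 13 mm farther back than shut.
Start: joints at [-1.472, 0.207, 1.542, -0, 1.393, -0.15], TCP at [0.142, -0.557, 0.231] pointing down, gripper open.
Joint ranges: [-2.73, 2.73], [-0.86, 2.22], [0.23, 2.46], [-1.11, 4.25], [0.08, 2.63], [-2.82, 2.82]. Speed limits (rad/s): [2.79, 2.79, 3.14, 3.14, 3.14, 3.14].

INTERFACE

Orientations are given as a 3x3 rotation matrix whose columns are the frame's x, y, z axes.
In Python, from plant import sensors, vision, env, spotter gives the robot as it stands.
- The arm moves only by the shell command python3 -m handwheel 'ROWS' [FORCE]. ROWS is JSON, a list of rows, each a list of 7 numbers: the shift along the world's x, y, z as a fraction of full scale, then the turn, a rotation vector about the world's x, y, z as a fraction of full scale, then the opening, from -1 (shut) to 1 (fully open), so that 0 is half open. In form: [[dx, dy, dz, ax, ay, az, grip], ...]. A call has 1 to 5 rows; each row shifts and turns the commanded pose from where the row before left it; what a row does not reach is not made up. Full scale, the value 1, is 0.03 m for a shift and 0.15 rad for a turn. A row lasts 1/10 s, in which the tool goes at most 50 mm and 8.59 degrees, less where a joint would pass 70% of its speed; a pose out of reach is approached as far as the arm can. A call with a number of a shift or a turn outside -1 to 1 is refused whole. A call with a gripper value outside its range is refused whole. The fingers move at their own pace and stop on an object; FORCE is the grip in N (left out, the last holds). Time passes only in rows, so rows that do not move let the fingers close. It gives the time, the measured TCP pose, the force, the opening and the grip force at its end, in the units of the state.
- sensors.read_state(): the state, without advancing time (a new reading comes with each control period).
- vision.get_image(name): name is "side" or "top" or "wrist"; returns (picture, depth): 420x560x3 uint8, blue, green, red; 420x560 float32, m along the optical axis (not along the pixel's ray), 0 where there is no reading.
- vision.camera_info(name): a dict with "fx", "fy", "cx", "cy" (pixels), "rvec" (rotation vector, rad) and "tvec" (3), from world to camera coordinates, as OpenCV has them. Camera axes: x right, y down, z forward; pixel columns grow to the right and rows downward; lengths in m; the calibration is good to about 2 mm. A picture is of the moment at which its call begins: read the wrist's pose just before it. camera_info takes no time and is no camera call; for the wrist camera it gives the pose at the moment of the call.
- env.hand_in(): hands the job in; it is judged then, once.
Trained networks look in the newest picture that a camera, given by its name, has taken for a name from the list of things; names that differ only in an ending like _2 or _b are one class to them, and where a whole thing is asked for, a point or a joint stands for the part that bears it (a point fixed in the world has none). Each returns a list of dicts, best first, with "p" (0 to 1); they miss things now and then, are a little off and sometimes report something else, mostly with a low value. They report only what shows in the picture. A call takes as long as a camera call. They do not tell look-alikes from the thing itself.
- spotter.recognise(camera, thing): "bbox" ([left, top, width, height] in pixels, round what is visible of it).
The state is a dict: "clock": time; "joint_pos": joint angles; "qd": joint speeds; "joint_efforts": joint torques, N m; "position": TCP position; "orientation": TCP orientation; "contact_force": force on the tool from outside, world axes, zero at the start; "torque": the same for the moment, N m; "opening": opening from 0.0 (shut) to 1.0 (fully open); "grip_force": force on a finger pad.
Only numpy, scipy, OpenCV 4.12 (cv2) and the standard library are available. Lean on these libraries where they do the work, as an engineer would, in place of code of your own. Each camera call takes 0.05 s, during which the arm holds its last target. There are 200 camera calls.

TASK

Tidy the bench: put the block plane, the tape measure, the sanding block and the screw jar each on the blue board whose white outline has its shape, standing upright, centred on the outline and lined up with it (either way round). Set each down gently, without dropping it or knocking anything over, and leave the dark hardwood block, which has no outline, where it lies.

Things in the scene. Friction and masses are not known exactly. Their poses are not given: they have to be found in the camera images.
- block_plane_center (a point): Grey metal block plane, loose, standing on its sole: 48 mm wide, 160 mm long, 49 mm high, 0.6 to 0.9 kg. Point at its centre, 24.5 mm above its underside. x runs across the width, y along the length, z up. The sole is 48 mm wide up to 6 mm height; above that the upright metal cheeks are 44 mm apart outside and reach 30 mm height at mid-length: grip across the cheeks, at mid-length.
- tape_measure_center (a point): Yellow and black pocket tape measure with a red button, loose, standing upright: case 36 mm wide, 70 mm long, 65 to 70 mm high, about 0.24 kg; the little hook sticks out about 15 mm beyond the case at its -y end. Point in the middle of the case, 35 mm above its underside. x runs across the width, y along the length, z up. Grip across the 36 mm width.
- sanding_block_center (a point): Wooden sanding block with a red-brown abrasive sole, loose: 62 mm wide, 110 mm long, 35 mm high, about 0.12 kg. Point at its centre, 17.5 mm above its underside. x runs across the width, y along the length, z up. Grip across the 62 mm width.
- screw_jar_center (a point): Clear round jar of screws with a red lid, loose, standing upright: 64 mm diameter, 86 mm high (the lid, 63 mm diameter, is the top 12 mm), about 0.28 kg. Point at its centre, 43 mm above its underside. z up; its yaw means nothing.
- hardwood_block_center (a point): Dark plain hardwood block, loose: 50 mm wide, 85 mm long, 40 mm high. It has no outline and must be left where it lies. Point at its centre, 20 mm above its underside. x runs across the width, y along the length, z up.
- plane_outline (a point): Target of the block plane: blue board 86 x 190 x 4 mm with a white long outline with round ends, 60 x 172 mm (6 mm larger than the plane all round). Fixed to the bench. The point is the middle of the outline on the board's top face, 4 mm above the bench; x runs across the width, y along the length, z up.
- tape_outline (a point): Target of the tape measure: blue board 80 x 112 x 4 mm with the smallest white rectangular outline, 48 x 82 mm (6 mm larger than the case all round; the hook is not drawn). Fixed to the bench. The point is the middle of the outline on the board's top face, 4 mm above the bench; x runs across the width, y along the length, z up.
- sanding_outline (a point): Target of the sanding block: blue board 100 x 148 x 4 mm with a larger white rectangular outline, 76 x 122 mm (6 to 7 mm larger than the block all round). Fixed to the bench. The point is the middle of the outline on the board's top face, 4 mm above the bench; x runs across the width, y along the length, z up.
- jar_outline (a point): Target of the screw jar: blue board 104 x 104 x 4 mm with a round white outline, 76 mm diameter (6 mm larger than the jar all round). Fixed to the bench. The point is the middle of the outline on the board's top face, 4 mm above the bench; z up.
Things that resemble listed ones, but are neither listed nor needed, are in the scene too. Leave any orange look-alike of the part that bears tape_measure_center alone.

How it is judged:
At the end, for the whole second after the job is handed in: Each thing rests upright (0.1 rad) on its own board (height within 3 mm), still and released, centre within 12 mm of its outline's; plane, tape measure and sanding block lined up within 0.2 rad, either way round; the hardwood block within 20 mm of its start (horizontal distance between block_plane_center and plane_outline below 0.012 m and z of block_plane_center in the frame of plane_outline between 0.0215 and 0.0275 m and angle between each of block_plane_center, tape_measure_center, sanding_block_center, screw_jar_center's own z axis and vertical below 0.1 rad and linear speed of each of block_plane, tape_measure, sanding_block, screw_jar below 0.02 m/s and angle between the y axis of block_plane_center and the y axis of plane_outline, either way round below 0.2 rad and horizontal distance between tape_measure_center and tape_outline below 0.012 m and z of tape_measure_center in the frame of tape_outline between 0.032 and 0.038 m and angle between the y axis of tape_measure_center and the y axis of tape_outline, either way round below 0.2 rad and horizontal distance between sanding_block_center and sanding_outline below 0.012 m and z of sanding_block_center in the frame of sanding_outline between 0.0145 and 0.0205 m and angle between the y axis of sanding_block_center and the y axis of sanding_outline, either way round below 0.2 rad and horizontal distance between screw_jar_center and jar_outline below 0.012 m and z of screw_jar_center in the frame of jar_outline between 0.04 and 0.046 m and distance of hardwood_block_center from where it was at the start of the episode below 0.02 m); the robot touches nothing.
It fails at once if one of the four things is dropped or knocked flying (over 0.6 m/s while the fingers do not hold it) ((linear speed of block_plane above 0.6 m/s and contact force between the fingers and block_plane below 0.05 N) or (linear speed of tape_measure above 0.6 m/s and contact force between the fingers and tape_measure below 0.05 N) or (linear speed of sanding_block above 0.6 m/s and contact force between the fingers and sanding_block below 0.05 N) or (linear speed of screw_jar above 0.6 m/s and contact force between the fingers and screw_jar below 0.05 N)).
It fails at once if one of the four things is tipped over (angle between any of block_plane_center, tape_measure_center, sanding_block_center, screw_jar_center's own z axis and vertical above 0.8 rad).
It fails at once if the hardwood block, which is to stay, is moved more than 20 mm (distance of hardwood_block_center from where it was at the start of the episode above 0.02 m).
It also fails if it takes over 104 s, if anything falls off the work surface, if the arm or the gripper's body presses on something with over 40 N, if the wrist force passes 120 N, or if a joint passes its speed limit or range.

## Working session

There is one attempt and no reset: what is moved stays moved. The work goes in short steps, Python scripts to look and compute and a shell command to move; the robot and the scene stay as the last step left them, time stands still between calls to the robot, and variables do not carry over. Pictures are saved under pics/ and viewed, at most 17 in all, crops included, and the job is handed in when it is done.

```bash
mkdir -p pics; ls
cat > h.py <<'E'
import numpy as np, cv2
from plant import sensors, vision, env, spotter
def cam(n):
    i=vision.camera_info(n); R=cv2.Rodrigues(np.array(i["rvec"],float))[0]; return i,R,np.array(i["tvec"],float).ravel()
def grab(n,f=None):
    c=cam(n); im,d=vision.get_image(n)
    if f: cv2.imwrite('pics/'+f,im)
    return im,d,c
def cloud(d,c):
    i,R,t=c; v,u=np.mgrid[:d.shape[0],:d.shape[1]]
    P=np.stack([(u-i["cx"])/i["fx"]*d,(v-i["cy"])/i["fy"]*d,d],-1)
    return (P-t)@R   # world points HxWx3
def onplane(uv,z,c):
    i,R,t=c; uv=np.atleast_2d(uv).astype(float)
    r=np.c_[(uv[:,0]-i["cx"])/i["fx"],(uv[:,1]-i["cy"])/i["fy"],np.ones(len(uv))]@R; o=-R.T@t
    return o+r*((z-o[2])/r[:,2])[:,None]
E
python3 - <<'E'
from h import *
T=["block_plane_center","tape_measure_center","sanding_block_center","screw_jar_center","hardwood_block_center","plane_outline","tape_outline","sanding_outline","jar_outline"]
for n in ["top","side"]:
    im,d,c=grab(n,n+'0.png'); np.save(n+'d.npy',d); i,R,t=c; print(n,-R.T@t,i["fx"])
    for k in T:
        print(k,[( [int(x) for x in r["bbox"]],round(r["p"],2)) for r in spotter.recognise(n,k)[:4]])
E
```

```text
pics
top [0.34633511 0.00503686 1.29392403] 473.66650844836727
block_plane_center [([131, 190, 28, 61], 0.66)]
tape_measure_center [([388, 256, 36, 26], 0.97), ([393, 203, 24, 33], 0.82)]
sanding_block_center [([260, 203, 32, 42], 0.64)]
screw_jar_center [([184, 203, 30, 26], 0.58)]
hardwood_block_center [([322, 209, 28, 39], 0.93)]
plane_outline [([343, 120, 46, 70], 0.81)]
tape_outline [([219, 131, 40, 39], 0.74), ([282, 131, 34, 44], 0.68)]
sanding_outline [([161, 125, 33, 54], 0.7)]
jar_outline [([217, 134, 36, 35], 0.9)]
side [0.5674765  1.32821749 0.9065744 ] 502.1706237592351
block_plane_center [([265, 271, 61, 29], 0.74), ([266, 200, 39, 27], 0.42)]
tape_measure_center []
sanding_block_center [([266, 200, 39, 22], 0.93), ([274, 175, 28, 20], 0.15)]
screw_jar_center [([283, 223, 20, 40], 0.81)]
hardwood_block_center [([274, 174, 25, 22], 0.57)]
plane_outline []
tape_outline [([206, 201, 34, 13], 0.66)]
sanding_outline [([198, 259, 52, 26], 0.83)]
jar_outline [([207, 231, 33, 20], 0.61)]
```

Run:
```python
import cv2
im=cv2.imread('pics/top0.png'); cv2.imwrite('pics/top0c.png',cv2.resize(im[100:300,100:460],(800,444),interpolation=cv2.INTER_CUBIC))
```

```text
(no output)
```

View pics/top0c.png

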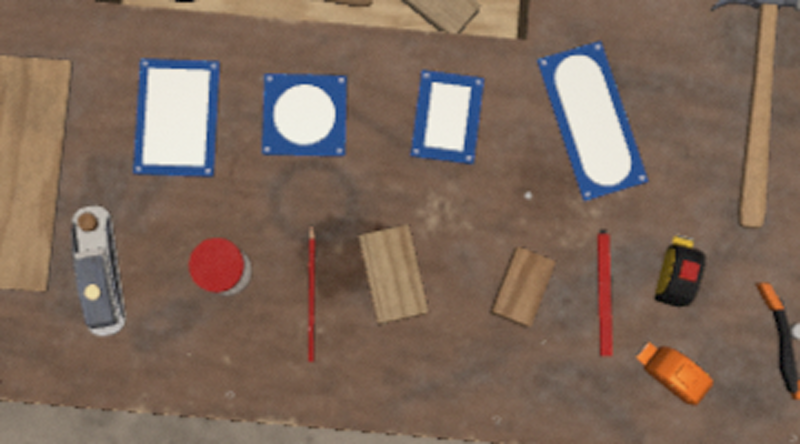

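View pics/side0.png

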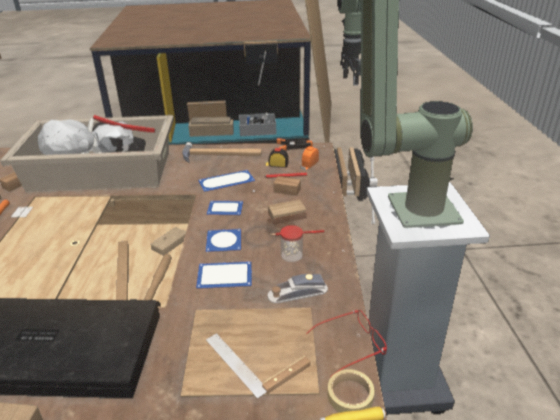

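The top crop (offset 100,100; ×2.22) shows four boards in the upper row: sanding (176,118), jar (304,115), tape (447,117) and plane (593,120). The loose things lie in the lower row: plane (98,270), jar (217,265), sanding block (393,273), dark hardwood block (523,286), yellow/black tape with red button (681,271) and orange look-alike (676,373). The tape meant is the one at (681,271), because it is yellow/black with a red button. The pencils are to be avoided.

Run:
```python
from h import *
im=cv2.imread('pics/top0.png'); d=np.load('topd.npy'); c=cam('top'); P=cloud(d,c)
hsv=cv2.cvtColor(im,cv2.COLOR_BGR2HSV)
blue=cv2.inRange(hsv,(95,100,60),(125,255,255))
def rect(xy):
    r=cv2.minAreaRect(xy.astype(np.float32)); (cx,cy),(a,b),_=r; q=cv2.boxPoints(r)
    e=[q[1]-q[0],q[2]-q[1]]; L=max(e,key=np.linalg.norm); an=np.degrees(np.arctan2(L[1],L[0]))
    return f"c=({cx:.4f},{cy:.4f}) size={min(a,b):.3f}x{max(a,b):.3f} long-axis yaw={(an+90)%180-90:.1f}deg"
for k in cv2.findContours(blue,cv2.RETR_EXTERNAL,cv2.CHAIN_APPROX_NONE)[0]:
    if cv2.contourArea(k)>300 and k[:,0,1].max()<210:
        print('board',k.reshape(-1,2).mean(0).astype(int),rect(onplane(k.reshape(-1,2),.004,c)[:,:2]))
        m=np.zeros(blue.shape,np.uint8); cv2.drawContours(m,[k],-1,255,-1)
        w=m&cv2.inRange(hsv,(0,0,150),(180,60,255)); ys,xs=np.nonzero(w); print('   white',rect(onplane(np.c_[xs,ys],.004,c)[:,:2]))
for n,(x,y,w,h),z in [("plane",(125,185,40,72),.012),("jar",(180,200,36,36),.07),("sand",(255,195,44,56),.025),("hard",(318,205,36,48),.025),("tape",(388,200,36,42),.04),("orange",(380,250,46,36),.03)]:
    Q=P[y:y+h,x:x+w].reshape(-1,3); Q=Q[(Q[:,2]>z)&(Q[:,2]<.15)]; print(n,len(Q),rect(Q[:,:2]),"zmax",Q[:,2].max().round(3))
print(sensors.read_state()["orientation"])
```

```text
board [236 151] c=(0.6495,0.1014) size=0.102x0.102 long-axis yaw=-89.9deg
   white c=(0.6495,0.1013) size=0.091x0.096 long-axis yaw=-89.9deg
board [300 152] c=(0.6461,-0.0777) size=0.079x0.111 long-axis yaw=-7.2deg
   white c=(0.6470,-0.0777) size=0.068x0.101 long-axis yaw=-7.2deg
board [179 152] c=(0.6453,0.2604) size=0.098x0.147 long-axis yaw=-1.9deg
   white c=(0.6451,0.2596) size=0.088x0.136 long-axis yaw=-1.9deg
board [366 153] c=(0.6425,-0.2594) size=0.085x0.188 long-axis yaw=16.8deg
   white c=(0.6432,-0.2569) size=0.067x0.178 long-axis yaw=17.3deg
plane 725 c=(0.4525,0.3495) size=0.047x0.139 long-axis yaw=9.5deg zmax 0.054
jar 491 c=(0.4534,0.1940) size=0.062x0.062 long-axis yaw=-6.6deg zmax 0.094
sand 962 c=(0.4474,-0.0103) size=0.063x0.110 long-axis yaw=12.6deg zmax 0.042
hard 615 c=(0.4317,-0.1665) size=0.050x0.085 long-axis yaw=-22.2deg zmax 0.047
tape 390 c=(0.4448,-0.3559) size=0.038x0.068 long-axis yaw=-15.5deg zmax 0.075
orange 422 c=(0.3245,-0.3506) size=0.037x0.072 long-axis yaw=49.9deg zmax 0.074
[[ 9.69205186e-01  2.46254555e-01  4.60964745e-05]
 [ 2.46254555e-01 -9.69205187e-01  5.86218573e-06]
 [ 4.61205321e-05  5.66980599e-06 -9.99999999e-01]]
```

```bash
python3 -m handwheel '[[0.92,0.61,-0.09,0,0,-0.32,1],[0.92,0.61,-0.09,0,0,-0.32,1],[0.92,0.61,-0.09,0,0,-0.32,1],[0.92,0.61,-0.09,0,0,-0.32,1],[0.92,0.61,-0.09,0,0,-0.32,1]]' 30
python3 -m handwheel '[[0.92,0.61,-0.09,0,0,-0.32,1],[0.92,0.61,-0.09,0,0,-0.32,1],[0.92,0.61,-0.09,0,0,-0.32,1],[0.92,0.61,-0.09,0,0,-0.32,1],[0.92,0.61,-0.09,0,0,-0.32,1]]'
python3 -m handwheel '[[0.9,0.6,0,0,0,-0.26,1],[0,0,0,0,0,0,1]]'
cat >> h.py <<'E'
def rect(xy):
    r=cv2.minAreaRect(xy.astype(np.float32)); (cx,cy),(a,b),_=r; q=cv2.boxPoints(r)
    e=[q[1]-q[0],q[2]-q[1]]; L=max(e,key=np.linalg.norm); an=np.degrees(np.arctan2(L[1],L[0]))
    return np.array([cx,cy]),(round(min(a,b),3),round(max(a,b),3)),(an+90)%180-90
def look(f,cx,cy,rad,z0,z1,goal=None):
    """wrist look: biggest blob with z0<z<z1 near (cx,cy); prints pose and shift to it in handwheel units"""
    s=sensors.read_state(); p=np.array(s["position"]); O=np.array(s["orientation"]); yaw=np.degrees(np.arctan2(O[1,0],O[0,0]))
    im,d,c=grab('wrist',f); P=cloud(d,c)
    m=(d>0)&(P[...,2]>z0)&(P[...,2]<z1)&(np.hypot(P[...,0]-cx,P[...,1]-cy)<rad)
    m=cv2.morphologyEx(m.astype(np.uint8),cv2.MORPH_OPEN,np.ones((3,3),np.uint8))
    n,l,st,_=cv2.connectedComponentsWithStats(m); k=1+np.argmax(st[1:,4]); Q=P[l==k]
    ctr,sz,an=rect(Q[:,:2]); print('blob',len(Q),'bbox',st[k,:4],'c',ctr.round(4),'size',sz,'yaw',round(an,1),'z99',np.percentile(Q[:,2],99).round(4))
    g=P[(d>0)&(abs(P[...,2])<.015)]; print('bench z',np.median(g[:,2]).round(4),'tcp',p.round(4),'yaw',round(yaw,1),'clock',s["clock"])
    print('units dx dy',((ctr-p[:2])/.03).round(2),'az',round(np.radians(((an-yaw)+90)%180-90)/.15,2))
    return im,P
E
python3 -c "
from h import *
look('w1.png',.445,-.356,.08,.04,.12)"
```

```text
clock: 1.5
position: [0.2805, -0.465, 0.2178]
orientation: [[1.0, 0.007, 0.0], [0.007, -1.0, -0.0], [0.0, 0.0, -1.0]]
contact_force: [0.1, -0.7, 0.1]
opening: 0.999
grip_force: 0.0
clock: 2.0
position: [0.4187, -0.3735, 0.2043]
orientation: [[0.973, -0.231, 0.0], [-0.231, -0.973, -0.0], [0.0, 0.0, -1.0]]
contact_force: [-0.2, 0.6, -0.8]
opening: 1.0
grip_force: 0.0
clock: 2.2
position: [0.4473, -0.3539, 0.2042]
orientation: [[0.965, -0.263, 0.001], [-0.263, -0.965, 0.001], [0.001, -0.001, -1.0]]
contact_force: [-0.5, 0.3, -0.2]
opening: 1.002
grip_force: 0.0
blob 3078 bbox [263 156  45  74] c [ 0.4455 -0.3559] size (0.038, 0.067) yaw -16.6 z99 0.07
bench z -0.0008 tcp [ 0.4473 -0.3539  0.2042] yaw -15.2 clock 2.2
units dx dy [-0.06 -0.07] az -0.16
```

View pics/w1.png

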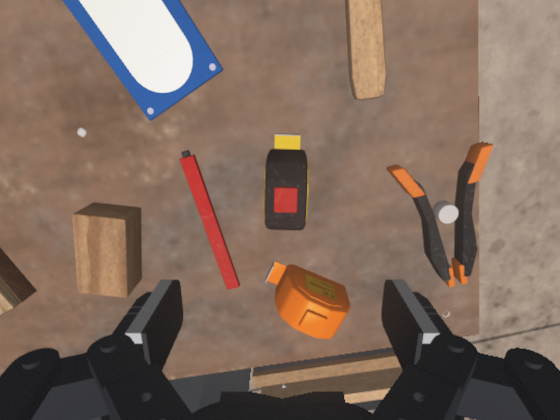

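The tape with its red button shows at (286,190), centred under the tool, and the orange look-alike at (313,300) is clear. I'm descending and gripping.

```bash
python3 -m handwheel '[[-0.06,-0.07,-1,0,0,-0.1,1],[0,0,-1,0,0,0,1],[0,0,-1,0,0,0,1],[0,0,-1,0,0,0,1],[0,0,-1,0,0,0,1]]' 30
python3 -m handwheel '[[0,0,-0.85,0,0,0,1],[0,0,0,0,0,0,1],[0,0,0,0,0,0,-0.6],[0,0,0,0,0,0,-0.6],[0,0,0,0,0,0,-0.6]]' 30
python3 -m handwheel '[[0,0,0,0,0,0,-0.6],[0,0,0,0,0,0,-0.6],[0,0,0,0,0,0,-0.6]]' 40
```

```text
clock: 2.75
position: [0.4418, -0.3595, 0.0534]
orientation: [[0.959, -0.282, -0.0], [-0.282, -0.959, -0.001], [0.0, 0.001, -1.0]]
contact_force: [0.0, -0.2, 0.6]
opening: 0.999
grip_force: 0.0
clock: 3.25
position: [0.4438, -0.3599, 0.0309]
orientation: [[0.96, -0.281, 0.003], [-0.281, -0.96, -0.003], [0.003, 0.002, -1.0]]
contact_force: [-0.2, 0.3, 0.3]
opening: 0.515
grip_force: 0.4
clock: 3.55
position: [0.4438, -0.3594, 0.0307]
orientation: [[0.96, -0.281, 0.002], [-0.281, -0.96, -0.002], [0.003, 0.002, -1.0]]
contact_force: [-0.1, 1.9, 6.2]
opening: 0.419
grip_force: 41.8
```

```bash
python3 -m handwheel '[[0,0,0.4,0,0,0,-0.6],[0,0,0.8,0,0,0,-0.6],[0,0,1,0,0,0,-0.6],[0.68,0.94,0,0,0,0.1,-0.6],[0.68,0.94,0,0,0,0.1,-0.6]]'
python3 -m handwheel '[[0.68,0.94,0,0,0,0.11,-0.6],[0.68,0.94,0,0,0,0.11,-0.6],[0.68,0.94,0,0,0,0.11,-0.6],[0.68,0.94,0,0,0,0.11,-0.6],[0.68,0.94,0,0,0,0.11,-0.6]]'
python3 -m handwheel '[[0.68,0.94,0,0,0,0.11,-0.6],[0.68,0.94,0,0,0,0.11,-0.6],[0.65,0.87,0,0,0,0.1,-0.6],[0,0,0,0,0,0,-0.6],[0,0,0,0,0,0,-0.6]]'
python3 -c "
from h import *
im,P=look('w2.png',.65,-.08,.08,.09,.17)
ys,xs=np.nonzero(cv2.inRange(cv2.cvtColor(im,cv2.COLOR_BGR2HSV),(95,100,60),(125,255,255)))
"
```

```text
clock: 4.05
position: [0.4845, -0.3028, 0.0969]
orientation: [[0.967, -0.254, 0.003], [-0.254, -0.967, -0.002], [0.003, 0.002, -1.0]]
contact_force: [1.0, -0.7, -1.9]
opening: 0.417
grip_force: 41.1
clock: 4.55
position: [0.5859, -0.1596, 0.095]
orientation: [[0.985, -0.171, -0.001], [-0.171, -0.985, 0.0], [-0.001, 0.0, -1.0]]
contact_force: [0.6, -1.0, -1.7]
opening: 0.422
grip_force: 41.1
clock: 5.05
position: [0.6456, -0.0778, 0.0946]
orientation: [[0.992, -0.122, -0.001], [-0.122, -0.992, -0.0], [-0.001, 0.001, -1.0]]
contact_force: [-0.1, -0.7, -2.1]
opening: 0.423
grip_force: 41.3
blob 40345 bbox [ 45 206 474 214] c [ 0.65   -0.0779] size (0.064, 0.118) yaw 82.2 z99 0.1692
bench z -0.0007 tcp [ 0.6456 -0.0778  0.0946] yaw -7.0 clock 5.05
units dx dy [ 0.15 -0.  ] az 10.38
```

View pics/w2.png

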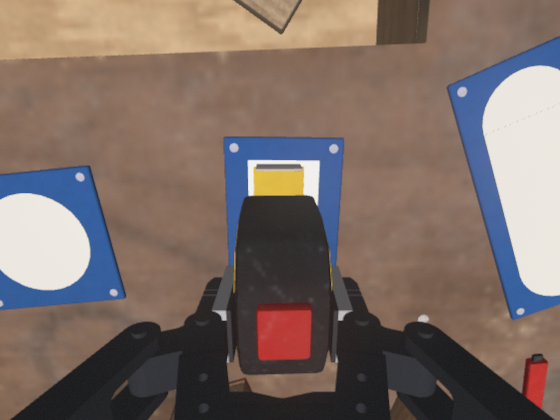

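The tape is held upright over its board, aligned with it (board at 225-343 × 138+).

```bash
python3 -m handwheel '[[0.02,0,-1,0,0,0,-0.6],[0,0,-0.6,0,0,0,-0.6],[0,0,-0.2,0,0,0,-0.6],[0,0,-0.1,0,0,0,-0.6],[0,0,0,0,0,0,-0.6]]'
```

```text
clock: 5.6
position: [0.6465, -0.0793, 0.0382]
orientation: [[0.992, -0.125, 0.0], [-0.125, -0.992, -0.0], [0.0, 0.0, -1.0]]
contact_force: [0.1, 0.3, -1.8]
opening: 0.422
grip_force: 41.2
```

```bash
python3 -m handwheel '[[0,0.02,-0.06,0,0,0,-0.6],[0,0,-0.04,0,0,0,-0.6],[0,0,0,0,0,0,-0.6]]'
python3 -m handwheel '[[0,0,-0.04,0,0,0,-0.6],[0,0,0,0,0,0,-0.6]]'
```

```text
clock: 5.9
position: [0.6468, -0.0779, 0.0354]
orientation: [[0.992, -0.124, 0.001], [-0.124, -0.992, -0.0], [0.001, 0.0, -1.0]]
contact_force: [-0.5, 0.2, -1.7]
opening: 0.419
grip_force: 41.2
clock: 6.1
position: [0.647, -0.0779, 0.0348]
orientation: [[0.992, -0.124, 0.001], [-0.124, -0.992, -0.0], [0.001, 0.0, -1.0]]
contact_force: [-1.4, 0.5, 4.4]
opening: 0.417
grip_force: 41.4
```

```bash
python3 -m handwheel '[[0,0,0,0,0,0,0.2],[0,0,0,0,0,0,0.5],[0,0,0,0,0,0,0.8],[0,0,0,0,0,0,0.8],[0,0,0.6,0,0,0,0.8]]'
python3 -m handwheel '[[0,0,1,0,0,0,1],[0,0,1,0,0,0,1],[0,0,1,0,0,0,1],[-0.95,0.32,1,0,0,0.33,1],[-0.95,0.32,1,0,0,0.33,1]]'
python3 -m handwheel '[[-0.95,0.32,0,0,0,0.33,1],[-0.95,0.32,0,0,0,0.33,1],[-0.95,0.32,0,0,0,0.33,1],[-0.95,0.32,0,0,0,0.33,1],[-0.95,0.32,0,0,0,0.32,1]]'
python3 -m handwheel '[[0,0,0,0,0,0,1]]'
python3 -c "
from h import *
look('w3.png',.447,-.010,.09,.02,.12)
grab('top','top1.png')"
```

```text
clock: 6.6
position: [0.6438, -0.0773, 0.0485]
orientation: [[0.992, -0.124, -0.007], [-0.124, -0.992, 0.002], [-0.007, -0.001, -1.0]]
contact_force: [0.6, -0.1, 0.1]
opening: 0.898
grip_force: 0.0
clock: 7.1
position: [0.5891, -0.0587, 0.2025]
orientation: [[1.0, -0.024, 0.0], [-0.024, -1.0, 0.0], [0.0, -0.0, -1.0]]
contact_force: [0.6, 0.4, 1.0]
opening: 0.997
grip_force: 0.0
clock: 7.6
position: [0.4458, -0.0103, 0.2015]
orientation: [[0.975, 0.22, 0.0], [0.22, -0.975, 0.0], [0.0, 0.0, -1.0]]
contact_force: [0.8, 0.0, 1.0]
opening: 1.001
grip_force: 0.0
clock: 7.7
position: [0.4434, -0.0094, 0.2007]
orientation: [[0.976, 0.22, -0.003], [0.22, -0.976, 0.001], [-0.003, -0.002, -1.0]]
contact_force: [-0.4, -0.2, -0.7]
opening: 1.0
grip_force: 0.0
blob 7949 bbox [248 125  71 118] c [ 0.4464 -0.0094] size (0.062, 0.11) yaw 12.5 z99 0.036
bench z -0.0009 tcp [ 0.4434 -0.0094  0.2007] yaw 12.7 clock 7.7
units dx dy [ 0.1 -0. ] az -0.02
```

View pics/w3.png

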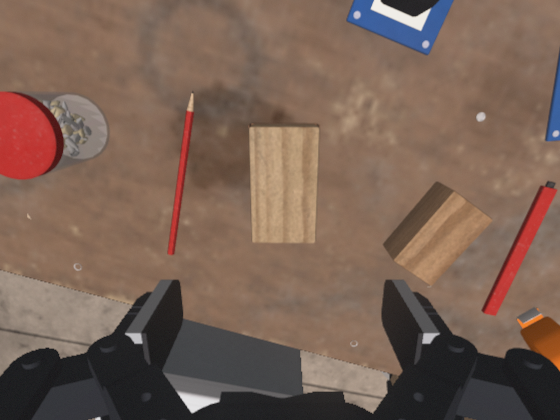

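The sanding block is at (284,184), centred and aligned. The hardwood block at (437,235) and the pencil at (182,175) are clear of the fingers.

```bash
python3 -m handwheel '[[0.08,0,-1,0,0,0,1],[0,0,-1,0,0,0,1],[0,0,-1,0,0,0,1],[0,0,-1,0,0,0,1],[0,0,-1,0,0,0,1]]' 25
python3 -m handwheel '[[0,0,-1,0,0,0,1],[0,0,-0.45,0,0,0,1],[0,0,0,0,0,0,1]]'
python3 -m handwheel '[[0,0,0,0,0,0,0.2],[0,0,0,0,0,0,0.2],[0,0,0,0,0,0,0.2],[0,0,0,0,0,0,0.2]]' 25
```

```text
clock: 8.3
position: [0.4513, -0.0114, 0.0507]
orientation: [[0.976, 0.218, 0.002], [0.218, -0.976, -0.001], [0.002, 0.001, -1.0]]
contact_force: [0.6, -0.7, -0.4]
opening: 1.004
grip_force: 0.0
clock: 8.6
position: [0.4485, -0.0108, 0.0058]
orientation: [[0.976, 0.218, -0.005], [0.218, -0.976, 0.001], [-0.004, -0.002, -1.0]]
contact_force: [-0.1, -0.8, -0.2]
opening: 0.998
grip_force: 0.0
clock: 9.0
position: [0.4509, -0.0111, 0.0092]
orientation: [[0.976, 0.218, 0.003], [0.218, -0.976, -0.001], [0.003, 0.001, -1.0]]
contact_force: [0.6, 0.2, 2.0]
opening: 0.724
grip_force: 29.5
```

```bash
python3 -m handwheel '[[0,0,0.4,0,0,0,0.2],[0,0,0.8,0,0,0,0.2],[0,0,1,0,0,0,0.2],[1,0.7,0,0,0,-0.16,0.2],[1,0.7,0,0,0,-0.16,0.2]]'
python3 -m handwheel '[[1,0.7,0,0,0,-0.16,0.2],[1,0.7,0,0,0,-0.16,0.2],[1,0.7,0,0,0,-0.16,0.2],[0.32,1,0,0,0,-0.16,0.2],[0.32,1,0,0,0,-0.16,0.2]]'
python3 -m handwheel '[[0.32,1,0,0,0,-0.16,0.2],[0.32,1,0,0,0,-0.16,0.2],[0.32,1,0,0,0,-0.16,0.2],[0,0.54,0,0,0,-0.1,0.2],[0,0,0,0,0,0,0.2]]'
python3 -m handwheel '[[0,0,-0.6,0,0,0,0.2],[0,0,0,0,0,0,0.2]]'
python3 -c "
from h import *
grab('wrist','w4.png')"
```

```text
clock: 9.5
position: [0.5108, 0.0313, 0.0767]
orientation: [[0.986, 0.169, 0.004], [0.169, -0.986, -0.001], [0.004, 0.001, -1.0]]
contact_force: [-0.1, -0.3, -1.1]
opening: 0.724
grip_force: 29.1
clock: 10.0
position: [0.6193, 0.1552, 0.0749]
orientation: [[0.999, 0.051, 0.0], [0.051, -0.999, -0.0], [0.0, 0.0, -1.0]]
contact_force: [0.3, 0.2, -1.9]
opening: 0.723
grip_force: 29.1
clock: 10.5
position: [0.6469, 0.2631, 0.0747]
orientation: [[1.0, -0.031, 0.0], [-0.031, -1.0, 0.001], [0.0, -0.001, -1.0]]
contact_force: [-0.3, 0.1, -0.8]
opening: 0.725
grip_force: 29.1
clock: 10.7
position: [0.6445, 0.2585, 0.0525]
orientation: [[0.999, -0.035, -0.007], [-0.035, -0.999, -0.002], [-0.007, 0.003, -1.0]]
contact_force: [-0.6, -0.6, -1.9]
opening: 0.727
grip_force: 29.1
```

View pics/w4.png

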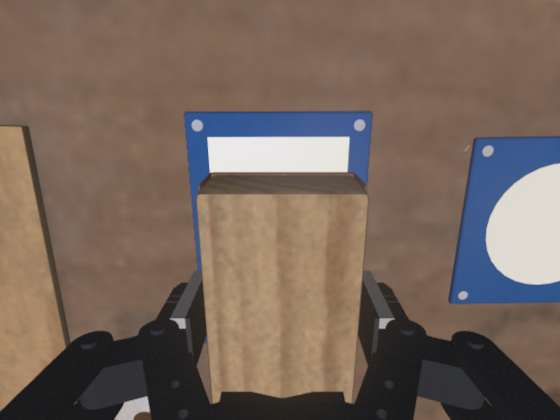

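Block is level over its board (board 187-372 across), slightly short in x; correcting +4 mm while lowering.

```bash
python3 -m handwheel '[[0.13,0.03,-0.6,0,0,0,0.2],[0,0,-0.4,0,0,0,0.2],[0,0,-0.1,0,0,0,0.2],[0,0,0,0,0,0,0.2]]'
python3 -m handwheel '[[0,0,-0.07,0,0,0,0.2],[0,0,0,0,0,0,0.2]]'
```

```text
clock: 11.15
position: [0.6501, 0.2608, 0.0211]
orientation: [[0.999, -0.035, -0.003], [-0.035, -0.999, -0.001], [-0.003, 0.001, -1.0]]
contact_force: [-0.7, 0.8, -1.0]
opening: 0.724
grip_force: 29.1
clock: 11.35
position: [0.6516, 0.2615, 0.0214]
orientation: [[0.999, -0.035, 0.001], [-0.035, -0.999, 0.0], [0.001, -0.0, -1.0]]
contact_force: [0.1, 0.5, -0.5]
opening: 0.729
grip_force: 29.1
```

```bash
python3 -m handwheel '[[0,0,-0.05,0,0,0,0.2],[0,0,0,0,0,0,0.2]]'
```

```text
clock: 11.55
position: [0.6514, 0.2615, 0.0198]
orientation: [[0.999, -0.035, 0.0], [-0.035, -0.999, 0.0], [0.0, -0.0, -1.0]]
contact_force: [-0.0, 0.4, -0.6]
opening: 0.724
grip_force: 29.1
```

```bash
python3 -m handwheel '[[0,0,-0.1,0,0,0,0.2],[0,0,0,0,0,0,0.2]]'; python3 -m handwheel '[[-0.05,0,-0.06,0,0,0,0.2],[0,0,0,0,0,0,0.2]]'
```

```text
clock: 11.75
position: [0.6509, 0.2614, 0.0161]
orientation: [[0.999, -0.035, -0.001], [-0.035, -0.999, -0.0], [-0.001, 0.0, -1.0]]
contact_force: [-1.0, 0.4, -0.9]
opening: 0.721
grip_force: 29.1
clock: 11.95
position: [0.6492, 0.2614, 0.0142]
orientation: [[0.999, -0.035, -0.001], [-0.035, -0.999, -0.0], [-0.001, 0.0, -1.0]]
contact_force: [-0.6, 1.0, -0.8]
opening: 0.723
grip_force: 29.1
```

```bash
python3 -m handwheel '[[0,0,-0.05,0,0,0,0.2],[0,0,0,0,0,0,0.2]]'; python3 -c "
from h import *
im,d,c=grab('side'); P=cloud(d,c); m=(np.hypot(P[...,0]-.645,P[...,1]-.26)<.08)&(P[...,2]>.02)&(P[...,2]<.2); cv2.imwrite('pics/s1.png',cv2.resize(im[180:310,170:330],(640,520),interpolation=cv2.INTER_CUBIC))"
```

```text
clock: 12.15
position: [0.6499, 0.2615, 0.0134]
orientation: [[0.999, -0.035, 0.0], [-0.035, -0.999, 0.0], [0.0, -0.0, -1.0]]
contact_force: [-0.4, 0.5, -0.4]
opening: 0.722
grip_force: 29.1
```

```bash
python3 -m handwheel '[[0,0,-0.04,0,0,0,0.2],[0,0,0,0,0,0,0.2]]'; python3 -m handwheel '[[0,0,-0.04,0,0,0,0.2],[0,0,0,0,0,0,0.2]]'
```

```text
clock: 12.4
position: [0.65, 0.2615, 0.0133]
orientation: [[0.999, -0.035, 0.0], [-0.035, -0.999, -0.0], [0.0, 0.0, -1.0]]
contact_force: [-3.7, -0.4, 4.8]
opening: 0.729
grip_force: 29.9
clock: 12.6
position: [0.65, 0.2615, 0.0133]
orientation: [[0.999, -0.035, 0.0], [-0.035, -0.999, -0.0], [0.0, 0.0, -1.0]]
contact_force: [-6.4, -1.9, 9.8]
opening: 0.727
grip_force: 30.5
```

```bash
python3 -m handwheel '[[0,0,0.06,0,0,0,1],[0,0,0,0,0,0,1],[0,0,0,0,0,0,1],[0,0,0,0,0,0,1],[0,0,0.5,0,0,0,1]]'
python3 -m handwheel '[[0,0,1,0,0,0,1],[0,0,1,0,0,0,1],[0,0,1,0,0,0,1],[0,0,1,0,0,0,1],[0,0,1,0,0,0,1]]'
python3 -m handwheel '[[-0.93,-0.32,0.6,0,0,0,1],[-0.93,-0.32,0.6,0,0,0,1],[-0.93,-0.32,0,0,0,0,1],[-0.93,-0.32,0,0,0,0,1],[-0.93,-0.32,0,0,0,0,1]]'
python3 -m handwheel '[[-0.93,-0.32,0,0,0,0,1],[-0.97,-0.33,0,0,0,0,1],[0,0,0,0,0,0,1]]'
python3 -c "
from h import *
look('w5.png',.453,.194,.07,.08,.11)"
```

```text
clock: 13.1
position: [0.6472, 0.2606, 0.0248]
orientation: [[0.999, -0.035, -0.006], [-0.035, -0.999, -0.002], [-0.006, 0.002, -1.0]]
contact_force: [-0.6, -0.4, -0.8]
opening: 1.0
grip_force: 0.0
clock: 13.6
position: [0.6499, 0.2614, 0.1801]
orientation: [[0.999, -0.035, 0.001], [-0.035, -0.999, 0.0], [0.001, -0.0, -1.0]]
contact_force: [-0.3, 0.5, -0.7]
opening: 1.0
grip_force: 0.0
clock: 14.1
position: [0.5094, 0.2131, 0.215]
orientation: [[0.999, -0.035, 0.002], [-0.035, -0.999, 0.0], [0.002, -0.001, -1.0]]
contact_force: [0.7, -1.0, 0.2]
opening: 0.999
grip_force: 0.0
clock: 14.4
position: [0.4497, 0.1931, 0.2138]
orientation: [[0.999, -0.034, -0.002], [-0.034, -0.999, -0.001], [-0.002, 0.001, -1.0]]
contact_force: [0.2, -0.9, -0.1]
opening: 1.0
grip_force: 0.0
blob 4609 bbox [241 160  78  76] c [0.4526 0.1948] size (0.063, 0.063) yaw -31.8 z99 0.0873
bench z -0.0007 tcp [0.4497 0.1931 0.2138] yaw -2.0 clock 14.4
units dx dy [0.1  0.05] az -3.47
```

View pics/w5.png

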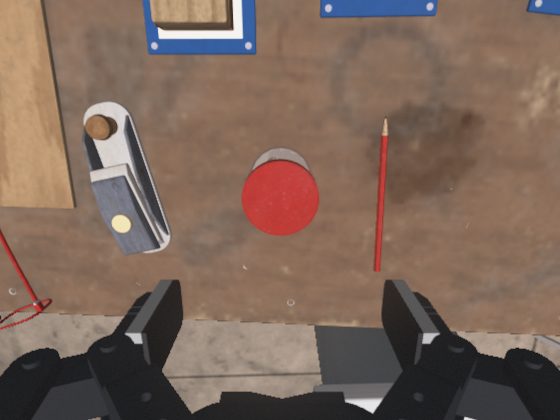

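The lid is at (281,197), centred at (0.4526, 0.1948). Pencil and plane are clear of the fingers, so I'm gripping the jar.

```bash
python3 -m handwheel '[[0.07,0.04,-1,0,0,0,1],[0,0,-1,0,0,0,1],[0,0,-1,0,0,0,1],[0,0,-1,0,0,0,1],[0,0,-1,0,0,0,1]]' 30
python3 -m handwheel '[[0,0,-0.9,0,0,0,1],[0,0,-0.2,0,0,0,1],[0,0,0,0,0,0,1]]'
python3 -m handwheel '[[0,0,0,0,0,0,0.2],[0,0,0,0,0,0,0.2],[0,0,0,0,0,0,0.2],[0,0,0,0,0,0,0.2]]' 30
```

```text
clock: 14.95
position: [0.4575, 0.1956, 0.0634]
orientation: [[0.999, -0.035, 0.003], [-0.035, -0.999, 0.001], [0.003, -0.001, -1.0]]
contact_force: [0.4, 0.4, -0.4]
opening: 0.996
grip_force: 0.0
clock: 15.25
position: [0.4557, 0.1952, 0.0301]
orientation: [[0.999, -0.035, -0.001], [-0.035, -0.999, -0.0], [-0.001, 0.0, -1.0]]
contact_force: [-0.1, -0.1, -0.6]
opening: 1.003
grip_force: 0.0
clock: 15.65
position: [0.4575, 0.1949, 0.0327]
orientation: [[0.999, -0.034, 0.005], [-0.034, -0.999, -0.0], [0.005, 0.0, -1.0]]
contact_force: [0.2, -2.3, 5.9]
opening: 0.723
grip_force: 20.6
```

```bash
python3 -m handwheel '[[0,0,0,0,0,0,0.2],[0,0,0,0,0,0,0.2]]' 40
python3 -m handwheel '[[0,0,0.3,0,0,0,0.2],[0,0,0.5,0,0,0,0.2],[0,0,0,0,0,0,0.2]]'
python3 -c "
from h import *
im,d,c=grab('wrist','w6.png')"
```

```text
clock: 15.85
position: [0.4575, 0.1951, 0.0329]
orientation: [[0.999, -0.034, 0.005], [-0.034, -0.999, 0.0], [0.005, -0.0, -1.0]]
contact_force: [-0.7, -1.6, 9.5]
opening: 0.713
grip_force: 32.3
clock: 16.15
position: [0.457, 0.1958, 0.0567]
orientation: [[0.999, -0.035, 0.004], [-0.035, -0.999, 0.002], [0.004, -0.002, -1.0]]
contact_force: [0.8, 0.2, -1.8]
opening: 0.718
grip_force: 36.1
```

View pics/w6.png

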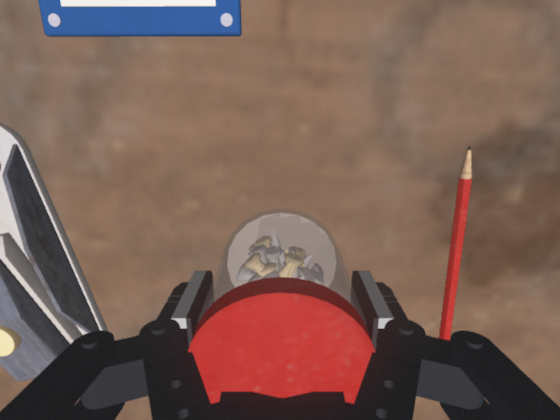

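The jar is clamped level and lifted. I'm carrying it to its board.

```bash
python3 -m handwheel '[[0,0,0.8,0,0,0,0.2],[0.94,-0.45,0.2,0,0,0,0.2],[0.94,-0.45,0,0,0,0,0.2],[0.94,-0.45,0,0,0,0,0.2],[0.94,-0.45,0,0,0,0,0.2]]'
python3 -m handwheel '[[0.94,-0.45,0,0,0,0,0.2],[0.94,-0.45,0,0,0,0,0.2],[0.92,-0.44,0,0,0,0,0.2],[0,0,0,0,0,0,0.2],[0,0,0,0,0,0,0.2]]'
python3 -c "
from h import *
im,d,c=grab('wrist','w7.png')"
```

```text
clock: 16.7
position: [0.5684, 0.1407, 0.0837]
orientation: [[0.999, -0.035, -0.002], [-0.035, -0.999, 0.0], [-0.002, -0.0, -1.0]]
contact_force: [0.5, 0.4, -2.2]
opening: 0.72
grip_force: 36.3
clock: 17.2
position: [0.6514, 0.1007, 0.0831]
orientation: [[0.999, -0.036, -0.003], [-0.036, -0.999, 0.001], [-0.003, -0.0, -1.0]]
contact_force: [-1.0, -0.2, -1.6]
opening: 0.717
grip_force: 36.2
```

View pics/w7.png

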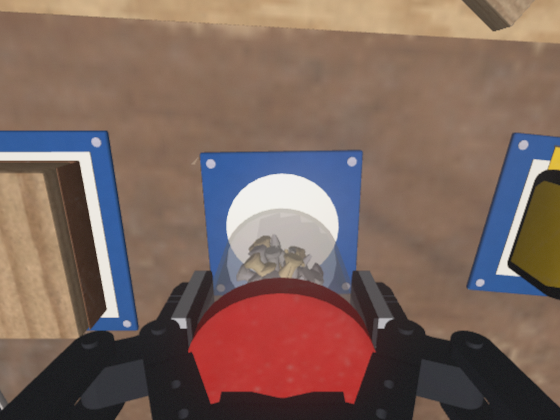

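The jar hangs centred laterally over the round outline (281,225). Lowering.

```bash
python3 -m handwheel '[[0.03,0.02,-0.7,0,0,0,0.2],[0,0,-0.5,0,0,0,0.2],[0,0,-0.15,0,0,0,0.2],[0,0,0,0,0,0,0.2]]'
python3 -m handwheel '[[0,0,-0.06,0,0,0,0.2],[0,0,0,0,0,0,0.2]]'
```

```text
clock: 17.65
position: [0.651, 0.102, 0.0423]
orientation: [[0.999, -0.034, -0.004], [-0.034, -0.999, -0.0], [-0.004, 0.0, -1.0]]
contact_force: [0.8, -0.1, -2.7]
opening: 0.722
grip_force: 36.3
clock: 17.85
position: [0.6536, 0.1016, 0.0431]
orientation: [[0.999, -0.035, 0.001], [-0.035, -0.999, 0.0], [0.001, -0.0, -1.0]]
contact_force: [0.5, 0.2, -2.2]
opening: 0.72
grip_force: 36.3
```

```bash
python3 -m handwheel '[[0,0,-0.05,0,0,0,0.2],[0,0,0,0,0,0,0.2]]'
```

```text
clock: 18.05
position: [0.6534, 0.1015, 0.0412]
orientation: [[0.999, -0.035, 0.001], [-0.035, -0.999, 0.0], [0.001, -0.0, -1.0]]
contact_force: [0.6, -0.5, -2.2]
opening: 0.718
grip_force: 36.3
```

```bash
python3 -m handwheel '[[0,0,-0.06,0,0,0,0.2],[0,0,0,0,0,0,0.2]]'; python3 -m handwheel '[[0,0,-0.05,0,0,0,0.2],[0,0,0,0,0,0,0.2]]'; python3 -m handwheel '[[0,0,-0.04,0,0,0,0.2],[0,0,0,0,0,0,0.2]]'
```

```text
clock: 18.25
position: [0.6529, 0.1015, 0.0388]
orientation: [[0.999, -0.035, -0.0], [-0.035, -0.999, 0.0], [-0.0, 0.0, -1.0]]
contact_force: [0.4, -0.7, -1.3]
opening: 0.721
grip_force: 36.3
clock: 18.45
position: [0.6529, 0.1015, 0.0372]
orientation: [[0.999, -0.035, -0.0], [-0.035, -0.999, -0.0], [-0.0, 0.0, -1.0]]
contact_force: [-1.0, -0.2, -1.9]
opening: 0.718
grip_force: 36.2
clock: 18.65
position: [0.6531, 0.1015, 0.037]
orientation: [[0.999, -0.035, -0.0], [-0.035, -0.999, -0.0], [-0.0, 0.0, -1.0]]
contact_force: [-2.3, 0.3, 3.2]
opening: 0.713
grip_force: 36.4
```

```bash
python3 -m handwheel '[[0,0,0.03,0,0,0,0.7],[0,0,0,0,0,0,1],[0,0,0,0,0,0,1],[0,0,0,0,0,0,1],[0,0,0.4,0,0,0,1]]'
python3 -m handwheel '[[0,0,1,0,0,0,1],[0,0,1,0,0,0,1],[0,0,1,0,0,0,1],[0,0,1,0,0,0,1],[0,0,1,0,0,0,1]]'
python3 -m handwheel '[[-0.74,0.92,0.3,0,0,0.15,1],[-0.74,0.92,0,0,0,0.15,1],[-0.74,0.92,0,0,0,0.15,1],[-0.74,0.92,0,0,0,0.15,1],[-0.74,0.92,0,0,0,0.15,1]]'
python3 -m handwheel '[[-0.74,0.92,0,0,0,0.15,1],[-0.74,0.92,0,0,0,0.15,1],[-0.74,0.92,0,0,0,0.15,1],[-0.74,0.92,0,0,0,0.15,1],[0,0,0,0,0,0,1]]'
python3 -c "
from h import *
im,P=look('w8.png',.45,.35,.12,.004,.1)
look(None,.45,.35,.12,.012,.1)
look(None,.45,.35,.12,.035,.1)"
```

```text
clock: 19.15
position: [0.6512, 0.1014, 0.0474]
orientation: [[0.999, -0.035, -0.004], [-0.035, -0.999, -0.0], [-0.004, 0.0, -1.0]]
contact_force: [-1.2, -0.4, -1.1]
opening: 0.999
grip_force: 0.0
clock: 19.65
position: [0.6532, 0.1015, 0.2016]
orientation: [[0.999, -0.035, 0.001], [-0.035, -0.999, 0.0], [0.001, -0.0, -1.0]]
contact_force: [1.0, -0.5, -0.7]
opening: 1.002
grip_force: 0.0
clock: 20.15
position: [0.5413, 0.2405, 0.2094]
orientation: [[0.997, 0.078, 0.002], [0.078, -0.997, 0.001], [0.002, -0.0, -1.0]]
contact_force: [-0.0, 1.0, -0.3]
opening: 0.999
grip_force: 0.0
clock: 20.65
position: [0.4505, 0.353, 0.2092]
orientation: [[0.985, 0.172, -0.0], [0.172, -0.985, 0.002], [0.0, -0.002, -1.0]]
contact_force: [-0.2, 0.0, 1.0]
opening: 0.999
grip_force: 0.0
blob 6958 bbox [260  97  50 155] c [0.4566 0.3517] size (0.048, 0.151) yaw 10.2 z99 0.0488
bench z -0.0004 tcp [0.4505 0.353  0.2092] yaw 9.9 clock 20.65
units dx dy [ 0.2  -0.04] az 0.03
blob 4103 bbox [259 123  48 130] c [0.449 0.35 ] size (0.045, 0.123) yaw 10.0 z99 0.0489
bench z -0.0004 tcp [0.4521 0.3514 0.2092] yaw 9.8 clock 20.7
units dx dy [-0.1  -0.05] az 0.02
blob 3130 bbox [262 166  40  88] c [0.4318 0.3469] size (0.036, 0.087) yaw 10.1 z99 0.0492
bench z -0.0004 tcp [0.4531 0.3505 0.2091] yaw 9.7 clock 20.75
units dx dy [-0.71 -0.12] az 0.04
```

View pics/w8.png

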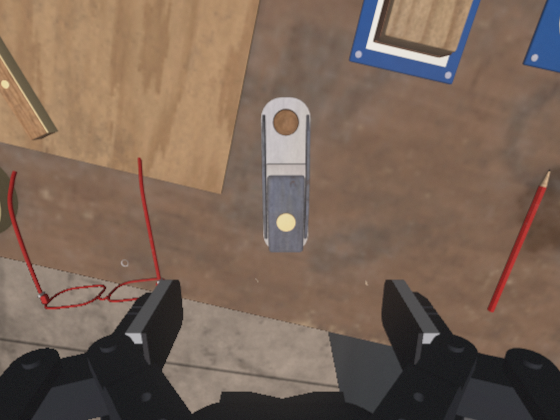

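The plane is at (286,175), centre ≈ (0.4525, 0.351). The wooden sheet's corner (220,193) lies about 60 mm to its side, so I'm descending with the fingers only part open.

```bash
python3 -m handwheel '[[0,0,-1,0,0,0.03,0.5],[0,0,-1,0,0,0,0.5],[0,0,-1,0,0,0,0.5],[0,0,-1,0,0,0,0.5],[0,0,-1,0,0,0,0.5]]' 60
python3 -m handwheel '[[0,0,-0.5,0,0,0,0.5],[0,0,0,0,0,0,0.5]]'
python3 -c "
from h import *
im,d,c=grab('wrist','w9.png')"
```

```text
clock: 21.3
position: [0.4547, 0.3487, 0.0575]
orientation: [[0.986, 0.169, 0.001], [0.169, -0.986, 0.0], [0.001, -0.0, -1.0]]
contact_force: [-0.5, 0.7, 0.4]
opening: 0.749
grip_force: 0.0
clock: 21.5
position: [0.4522, 0.3479, 0.0408]
orientation: [[0.985, 0.17, -0.005], [0.17, -0.985, -0.003], [-0.005, 0.002, -1.0]]
contact_force: [0.0, 0.5, 0.1]
opening: 0.751
grip_force: 0.0
```

View pics/w9.png

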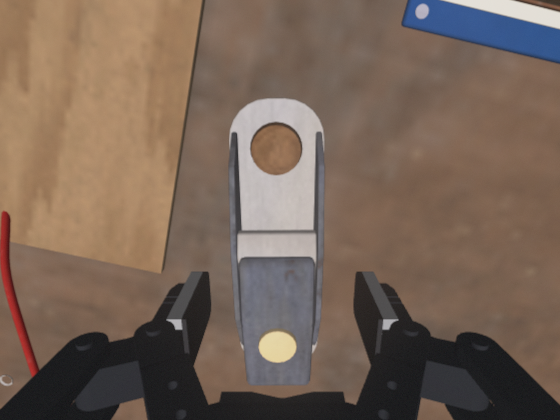

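The cheeks sit between the fingers, with the plane about 2 mm to the left (277 against 282). The wooden sheet is clear. Lowering and gripping.

```bash
python3 -m handwheel '[[0,0.08,-0.7,0,0,0,0.5],[0,0,-0.5,0,0,0,0.5],[0,0,0,0,0,0,0.5]]' 60
python3 -m handwheel '[[0,0,0,0,0,0,-0.3],[0,0,0,0,0,0,-0.3],[0,0,0,0,0,0,-0.3],[0,0,0,0,0,0,-0.3],[0,0,0,0,0,0,-0.3]]' 60
```

```text
clock: 21.85
position: [0.4524, 0.3516, 0.0062]
orientation: [[0.985, 0.171, -0.002], [0.171, -0.985, -0.001], [-0.003, 0.001, -1.0]]
contact_force: [-0.7, -0.3, 0.2]
opening: 0.748
grip_force: 0.0
clock: 22.35
position: [0.4543, 0.3523, 0.0085]
orientation: [[0.985, 0.172, 0.002], [0.172, -0.985, 0.0], [0.002, 0.0, -1.0]]
contact_force: [-0.2, -2.6, 5.7]
opening: 0.51
grip_force: 66.0
```

```bash
python3 -m handwheel '[[0,0,0.3,0,0,0,-0.3],[0,0,0.7,0,0,0,-0.3],[0,0,1,0,0,0,-0.3],[0,0,1,0,0,0,-0.3],[0,0,1,0,0,0,-0.3]]' 80
python3 -m handwheel '[[0.3,-0.97,0,0,0,0.04,-0.3],[0.3,-0.97,0,0,0,0.04,-0.3],[0.3,-0.97,0,0,0,0.04,-0.3],[0.3,-0.97,0,0,0,0.04,-0.3],[0.3,-0.97,0,0,0,0.04,-0.3]]'
python3 -m handwheel '[[0.3,-0.97,0,0,0,0.04,-0.3],[0.3,-0.97,0,0,0,0.04,-0.3],[0.3,-0.97,0,0,0,0.04,-0.3],[0.3,-0.97,0,0,0,0.04,-0.3],[0.3,-0.97,0,0,0,0.04,-0.3]]'
python3 -m handwheel '[[0.3,-0.97,0,0,0,0.04,-0.3],[0.3,-0.97,0,0,0,0.04,-0.3],[0.3,-0.97,0,0,0,0.04,-0.3],[0.3,-0.97,0,0,0,0.04,-0.3],[0.3,-0.97,0,0,0,0.04,-0.3]]'
python3 -m handwheel '[[0.3,-0.97,0,0,0,0.04,-0.3],[0.3,-0.97,0,0,0,0.04,-0.3],[0.3,-0.97,0,0,0,0.04,-0.3],[0.3,-0.97,0,0,0,0.04,-0.3],[0.3,-0.97,0,0,0,0.04,-0.3]]'
python3 -m handwheel '[[0.3,-0.95,0,0,0,0.04,-0.3],[0,0,0,0,0,0,-0.3],[0,0,0,0,0,0,-0.3]]'
```

```text
clock: 22.85
position: [0.4514, 0.352, 0.1266]
orientation: [[0.985, 0.171, -0.004], [0.171, -0.985, -0.001], [-0.004, 0.0, -1.0]]
contact_force: [0.1, 0.1, -5.5]
opening: 0.504
grip_force: 83.4
clock: 23.35
position: [0.4967, 0.2059, 0.1257]
orientation: [[0.98, 0.201, -0.003], [0.201, -0.98, 0.0], [-0.003, -0.001, -1.0]]
contact_force: [1.4, 0.3, -7.8]
opening: 0.509
grip_force: 83.5
clock: 23.85
position: [0.5419, 0.0608, 0.1257]
orientation: [[0.973, 0.23, -0.003], [0.23, -0.973, 0.001], [-0.003, -0.002, -1.0]]
contact_force: [0.6, -0.1, -7.1]
opening: 0.504
grip_force: 83.5
clock: 24.35
position: [0.5871, -0.0843, 0.1255]
orientation: [[0.966, 0.259, -0.003], [0.259, -0.966, 0.002], [-0.002, -0.003, -1.0]]
contact_force: [0.2, 0.1, -5.8]
opening: 0.507
grip_force: 83.5
clock: 24.85
position: [0.6322, -0.2294, 0.1249]
orientation: [[0.958, 0.288, -0.003], [0.288, -0.958, 0.003], [-0.002, -0.004, -1.0]]
contact_force: [0.8, 0.9, -5.9]
opening: 0.509
grip_force: 83.5
clock: 25.15
position: [0.6411, -0.2577, 0.125]
orientation: [[0.956, 0.292, -0.003], [0.292, -0.956, 0.003], [-0.002, -0.004, -1.0]]
contact_force: [0.5, 1.3, -6.4]
opening: 0.507
grip_force: 83.7
```

```bash
python3 -m handwheel '[[0.03,0,-0.8,0,0,0,-0.3],[0,0,-0.8,0,0,0,-0.3],[0,0,-0.7,0,0,0,-0.3],[0,0,0,0,0,0,-0.3],[0,0,0,0,0,0,-0.3]]'
python3 -c "
from h import *
im,d,c=grab('wrist','w10.png')
im,d,c=grab('side'); cv2.imwrite('pics/s2.png',cv2.resize(im[120:260,170:330],(640,560),interpolation=cv2.INTER_CUBIC))"
```

```text
clock: 25.65
position: [0.6422, -0.2564, 0.057]
orientation: [[0.956, 0.295, -0.003], [0.295, -0.956, 0.002], [-0.002, -0.003, -1.0]]
contact_force: [0.3, -0.9, -5.8]
opening: 0.509
grip_force: 83.8
```

View pics/w10.png

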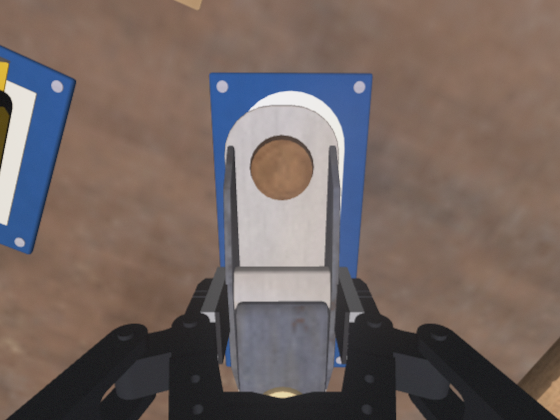

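View pics/s2.png

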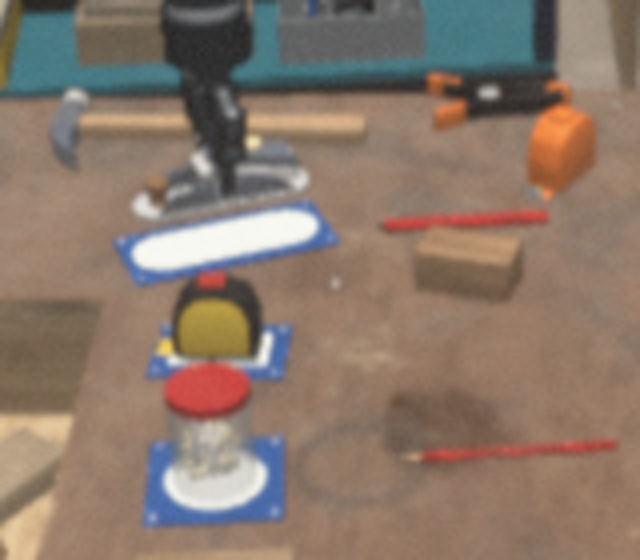

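The plane hangs level over its board and about 4 mm to the left of the outline (282 against 290). The side view shows the jar and tape standing upright. I'm shifting −y by 3 mm and lowering.

```bash
python3 -m handwheel '[[0.02,-0.1,-0.6,0,0,0,-0.3],[0,0,-0.4,0,0,0,-0.3],[0,0,-0.15,0,0,0,-0.3],[0,0,0,0,0,0,-0.3],[0,0,0,0,0,0,-0.3]]'
python3 -m handwheel '[[0,0,-0.1,0,0,0,-0.3],[0,0,0,0,0,0,-0.3]]'
```

```text
clock: 26.25
position: [0.6436, -0.2611, 0.0232]
orientation: [[0.956, 0.294, -0.001], [0.294, -0.956, 0.0], [-0.0, -0.0, -1.0]]
contact_force: [0.3, -0.6, -6.8]
opening: 0.505
grip_force: 83.8
clock: 26.45
position: [0.644, -0.2613, 0.0209]
orientation: [[0.956, 0.294, 0.0], [0.294, -0.956, -0.0], [0.0, 0.0, -1.0]]
contact_force: [0.1, -0.1, -6.5]
opening: 0.507
grip_force: 83.8
```

```bash
python3 -m handwheel '[[0,0,-0.05,0,0,0,-0.3],[0,0,0,0,0,0,-0.3]]'
```

```text
clock: 26.65
position: [0.6438, -0.2611, 0.0192]
orientation: [[0.956, 0.294, -0.0], [0.294, -0.956, 0.0], [0.0, -0.0, -1.0]]
contact_force: [0.0, -0.6, -7.0]
opening: 0.508
grip_force: 83.8
```

```bash
python3 -m handwheel '[[0,0,-0.09,0,0,0,-0.3],[0,0,0,0,0,0,-0.3]]'; python3 -m handwheel '[[0,0.03,-0.06,0,0,0,-0.3],[0,0,0,0,0,0,-0.3]]'; python3 -m handwheel '[[0,0,-0.05,0,0,0,-0.3],[0,0,0,0,0,0,-0.3]]'
```

```text
clock: 26.85
position: [0.6435, -0.261, 0.016]
orientation: [[0.956, 0.294, -0.001], [0.294, -0.956, 0.0], [-0.001, -0.001, -1.0]]
contact_force: [-0.4, -0.8, -7.5]
opening: 0.506
grip_force: 83.8
clock: 27.05
position: [0.6435, -0.26, 0.0143]
orientation: [[0.956, 0.294, -0.001], [0.294, -0.956, 0.0], [-0.0, -0.001, -1.0]]
contact_force: [0.1, 0.5, -6.3]
opening: 0.508
grip_force: 83.8
clock: 27.25
position: [0.6436, -0.2602, 0.0129]
orientation: [[0.956, 0.294, -0.0], [0.294, -0.956, 0.0], [-0.0, -0.0, -1.0]]
contact_force: [-0.2, 0.3, -6.9]
opening: 0.507
grip_force: 83.8
```

```bash
python3 -m handwheel '[[0,0,-0.04,0,0,0,-0.3],[0,0,0,0,0,0,-0.3]]'; python3 -m handwheel '[[0,0,-0.03,0,0,0,-0.3],[0,0,0,0,0,0,-0.3]]'
```

```text
clock: 27.45
position: [0.6438, -0.2603, 0.0127]
orientation: [[0.956, 0.294, -0.0], [0.294, -0.956, 0.0], [-0.0, -0.0, -1.0]]
contact_force: [-2.0, 1.7, -1.2]
opening: 0.507
grip_force: 84.3
clock: 27.65
position: [0.6438, -0.2603, 0.0127]
orientation: [[0.956, 0.294, -0.0], [0.294, -0.956, -0.0], [-0.0, 0.0, -1.0]]
contact_force: [-4.7, 2.9, 3.3]
opening: 0.508
grip_force: 85.1
```

```bash
python3 -m handwheel '[[0,0,0,0,0,0,0.1],[0,0,0,0,0,0,0.5],[0,0,0,0,0,0,0.7],[0,0,0,0,0,0,0.7],[0,0,0.5,0,0,0,0.7]]'
python3 -m handwheel '[[0,0,1,0,0,0,0.7],[0,0,1,0,0,0,0.7],[0,0,1,0,0,0,0.7],[0,0,1,0,0,0,0.7],[0,0,1,0,0,0,0.7]]'
python3 -m handwheel '[[-1,-0.3,1,0,0,0,0.7],[-1,-0.3,0,0,0,0,0.7],[-1,-0.3,0,0,0,0,0.7],[-1,-0.3,0,0,0,0,0.7],[-1,-0.3,0,0,0,0,0.7]]'
python3 -m handwheel '[[-1,-0.7,0,0,0,0,1],[-1,-1,0,0,0,0,1],[-1,-1,0,0,0,0,1],[0,-1,0,0,0,0,1],[0,0,0,0,0,0,1]]'
python3 - <<'E'
from h import *
im,d,c=grab('top','top2.png'); P=cloud(d,c)
hsv=cv2.cvtColor(im,cv2.COLOR_BGR2HSV); blue=cv2.inRange(hsv,(95,100,60),(125,255,255))
for n,(x,y),z in [("plane",(.643,-.258),.012),("tape",(.646,-.078),.05),("sand",(.645,.26),.025),("jar",(.65,.101),.075),("hard",(.432,-.167),.025)]:
    m=(np.hypot(P[...,0]-x,P[...,1]-y)<.11)&(P[...,2]>z)&(P[...,2]<.2); print(n,m.sum(),rect(P[m][:,:2]),P[m][:,2].max())
cv2.imwrite('pics/top2c.png',cv2.resize(im[100:300,100:460],(800,444),interpolation=cv2.INTER_CUBIC))
im,d,c=grab('side'); cv2.imwrite('pics/s3.png',cv2.resize(im[140:300,170:330],(600,600),interpolation=cv2.INTER_CUBIC))
E
```

```text
clock: 28.15
position: [0.6419, -0.2593, 0.0239]
orientation: [[0.956, 0.294, -0.005], [0.294, -0.956, 0.003], [-0.004, -0.004, -1.0]]
contact_force: [-0.5, 0.5, -0.3]
opening: 0.85
grip_force: 0.0
clock: 28.65
position: [0.644, -0.2604, 0.1788]
orientation: [[0.956, 0.294, 0.001], [0.294, -0.956, -0.001], [0.001, 0.001, -1.0]]
contact_force: [-0.6, -0.3, -0.6]
opening: 0.851
grip_force: 0.0
clock: 29.15
position: [0.4928, -0.3057, 0.2076]
orientation: [[0.956, 0.294, 0.002], [0.294, -0.956, -0.001], [0.001, 0.002, -1.0]]
contact_force: [0.1, -0.5, 0.2]
opening: 0.845
grip_force: 0.0
clock: 29.65
position: [0.4028, -0.4203, 0.2079]
orientation: [[0.957, 0.29, 0.002], [0.29, -0.957, -0.004], [0.001, 0.004, -1.0]]
contact_force: [-0.3, 0.0, -0.2]
opening: 0.999
grip_force: 0.0
plane 740 (array([ 0.64114755, -0.26041675]), (0.048, 0.152), np.float32(15.746429)) 0.05808494926264539
tape 325 (array([ 0.64566612, -0.07770517]), (0.038, 0.067), np.float32(-8.036156)) 0.08096824581070815
sand 959 (array([0.64611828, 0.26098964]), (0.064, 0.11), np.float32(-2.1380692)) 0.046287698565459036
jar 469 (array([0.64930904, 0.1019033 ]), (0.062, 0.063), np.float32(20.081123)) 0.09763572948133684
hard 619 (array([ 0.43172678, -0.1666126 ]), (0.051, 0.085), np.float32(-22.366776)) 0.04598921543526756
```

View pics/top2c.png

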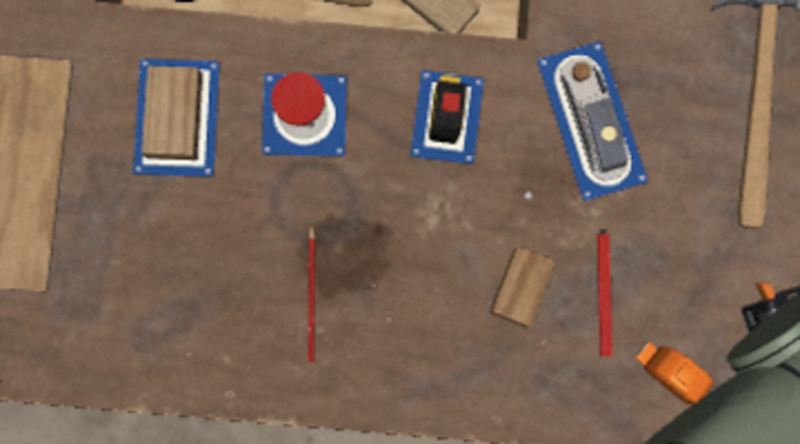

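View pics/s3.png

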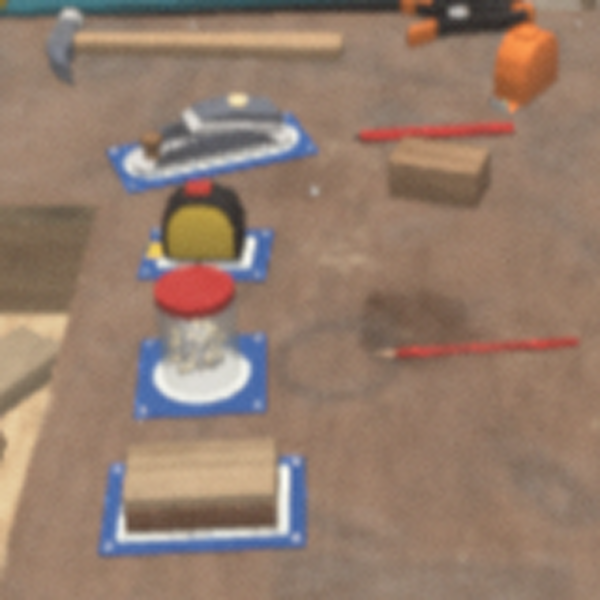

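All four things stand centred and aligned on their boards, within about 3 mm and 2°. The hardwood block has not moved, and the arm is clear.

```bash
python3 -c "
from plant import env
print(env.hand_in())"
```

```text
the job is handed in; nothing more can be done
None
```

I handed the job in at about 30 s: the plane, tape measure, sanding block and jar each stand upright on their own boards, measured within about 3 mm and 2° of the outlines, and the hardwood block has not moved; the hand-in returned no verdict.

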